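# Check the wheels of the feed track by fingertip

## Robot

A 7-joint arm with a two-finger parallel gripper is mounted at the origin on the work surface. World frame = base frame: x ahead of the robot, y to its left, z up, the work surface at z = 0. Lengths are in m, angles in rad, forces in N, time in s.
With the tool pointing down it reaches from about 0.425 to 0.925 m from the base axis. Payload 6.8 kg.
Tool frame: the origin (TCP) lies midway between the tips of the shut fingers; the grasp point (between the pads) lies 19 mm behind it; z points along the fingers, y is the line along which they close (so a half turn about z gives the same grasp; the last joint's range is limited). The gripper opens to 85 mm and grips with 20 to 120 N. Pads are 22 mm wide; open, the fingers measure 114 mm over their backs; the gripper's body (76 mm by 85 mm) begins 54 mm behind the grasp point. The pads swing forward as they close: fully open they stand 13 mm farther back than shut.
Start: joints at [-0.108, 0.477, 0.022, 1.555, -0.011, 1.109, -0.083], TCP at [0.675, 0, 0.2] pointing down, gripper open.
Joint ranges: [-2.96, 2.96], [-0.34, 2.1], [-1.41, 1.46], [0.24, 2.44], [-1.37, 4.51], [0.17, 1.92], [-2.96, 2.96]. Speed limits (rad/s): [2.39, 2.39, 3.14, 3.14, 3.14, 3.14, 3.14].

## Interface

Orientations are given as a unit quaternion [w, x, y, z].
In Python, from station import * gives the robot as it stands.
- The arm moves only by the shell command python3 -m creep 'ROWS' [FORCE]. ROWS is JSON, a list of rows, each a list of 7 numbers: the gripper command: -1 is shut, 1 is fully open, values between are in proportion, then the shift along the world's x, y, z in mm, then the turn, a rotation vector about the world's x, y, z in rad. A call has 1 to 5 rows; each row shifts and turns the commanded pose from where the row before left it; what a row does not reach is not made up. A row lasts 1/8 s, in which the tool goes at most 62.5 mm and 10.7 degrees, less where a joint would pass 70% of its speed; a pose out of reach is approached as far as the arm can. A call is refused whole if a number of a shift passes 62.5 or a number of a turn 0.188, either way. A call with a gripper value outside its range is refused whole. The fingers move at their own pace and stop on an object; FORCE is the grip in N (left out, the last holds). Time passes only in rows, so rows that do not move let the fingers close. It gives the time, the measured TCP pose, the force, the opening and the grip force at its end, in the units of the state.
- get_obs(): the state, without advancing time (a new reading comes with each control period).
- read_camera(name): name is "scene" or "side" or "wrist"; returns (picture, depth): 480x640x3 uint8, red, green, blue; 480x640 float32, m along the optical axis (not along the pixel's ray), 0 where there is no reading.
- camera_params(name): a dict with "intrinsics" (3x3 intrinsics, pixels), "k1" (the pictures are not rectified: a ray, as slopes to the right and down, at radius r is drawn at 1 + k1 r^2 times it, then the intrinsics apply), "cam_to_world" (4x4, takes a point from camera to world coordinates); the wrist camera has in their place "mount" (4x4, takes a point from camera to tool coordinates, whose origin is the TCP and whose axes are the flange's). Camera axes: x right, y up, looking along -z (the intrinsics and any distortion apply to the point x, -y, -z); pixel columns grow to the right and rows downward; lengths in m; the calibration is good to about 2 mm. A picture is of the moment at which its call begins: read the wrist's pose just before it. camera_params takes no time and is no camera call.
- hand_in(): hands the job in; it is judged then, once.
The state is a dict: "t": time; "q": joint angles; "joint_vel": joint speeds; "joint_torque": joint torques, N m; "eef_pos": TCP position; "tool_rot": TCP orientation; "contact_force": force on the tool from outside, world axes, zero at the start; "torque": the same for the moment, N m; "gripper_width": opening from 0.0 (shut) to 1.0 (fully open); "grasp_force": force on a finger pad.
Only numpy, scipy, OpenCV 4.12 (cv2) and the standard library are available. Lean on these libraries where they do the work, as an engineer would, in place of code of your own. Each camera call takes 0.05 s, during which the arm holds its last target. There are 200 camera calls.

## Task

Before the first baskets of the shift go on the feed track, check that no wheel sticks: slowly run your fingertips, with a light touch, down both rows of orange wheels, from the raised end towards the end stop, so that every wheel turns visibly the way the baskets travel. Do not knock or lean on the track, pick nothing up, leave everything else standing where it is, and finish clear of the track.

Things in the scene. Friction and masses are not known exactly. Their poses are not given: they have to be found in the camera images.
- track: gravity feed track screwed to the table, 220 x 410 mm: two steel rails (U channels 36 wide, 400 long) with 5 orange wheels each. Origin on the table under its middle. y runs level along the rails to the raised end, x across them from near to far row, z up; rows at x = -75 and +75 mm. Rails fall 4 degrees to -y, the way baskets travel, to a grey end stop 50 mm past the last wheels, 14 mm higher than their tops
- near_first (a point): top of the tread of the first wheel, at the raised end, of the near row (closer to the robot). Wheels are hard plastic, 48 mm across, 22 wide, 75 apart; their tops lie on the straight line from here to near_last, 128 to 150 mm above the table and 10 mm above the channel edges. The rail runs on 50 mm uphill of here, with nothing above it
- near_last (a point): top of the tread of the fifth and last wheel, towards the end stop, of the near row (closer to the robot)
- far_first (a point): top of the tread of the first wheel, at the raised end, of the far row. Wheels are hard plastic, 48 mm across, 22 wide, 75 apart; their tops lie on the straight line from here to far_last, 128 to 150 mm above the table and 10 mm above the channel edges. The rail runs on 50 mm uphill of here, with nothing above it
- far_last (a point): top of the tread of the fifth and last wheel, towards the end stop, of the far row
- near1 (a joint): turning of wheel 1 of the near row, counted from the raised end: 0 at the start, rad, grows when the top of the wheel moves downhill towards the end stop (the way baskets travel); turns freely (a light stroke along the tread, 1 N or so, carries it along), no limit or spring, stops soon after it is let go
- near2 (a joint): turning of wheel 2 of the near row, counted from the raised end: 0 at the start, rad, grows when the top of the wheel moves downhill towards the end stop (the way baskets travel); turns freely (a light stroke along the tread, 1 N or so, carries it along), no limit or spring, stops soon after it is let go
- near3 (a joint): turning of wheel 3 of the near row, counted from the raised end: 0 at the start, rad, grows when the top of the wheel moves downhill towards the end stop (the way baskets travel); turns freely (a light stroke along the tread, 1 N or so, carries it along), no limit or spring, stops soon after it is let go
- near4 (a joint): turning of wheel 4 of the near row, counted from the raised end: 0 at the start, rad, grows when the top of the wheel moves downhill towards the end stop (the way baskets travel); turns freely (a light stroke along the tread, 1 N or so, carries it along), no limit or spring, stops soon after it is let go
- near5 (a joint): turning of wheel 5 of the near row, counted from the raised end: 0 at the start, rad, grows when the top of the wheel moves downhill towards the end stop (the way baskets travel); turns freely (a light stroke along the tread, 1 N or so, carries it along), no limit or spring, stops soon after it is let go
- far1 (a joint): turning of wheel 1 of the far row, counted from the raised end: 0 at the start, rad, grows when the top of the wheel moves downhill towards the end stop (the way baskets travel); turns freely (a light stroke along the tread, 1 N or so, carries it along), no limit or spring, stops soon after it is let go
- far2 (a joint): turning of wheel 2 of the far row, counted from the raised end: 0 at the start, rad, grows when the top of the wheel moves downhill towards the end stop (the way baskets travel); turns freely (a light stroke along the tread, 1 N or so, carries it along), no limit or spring, stops soon after it is let go
- far3 (a joint): turning of wheel 3 of the far row, counted from the raised end: 0 at the start, rad, grows when the top of the wheel moves downhill towards the end stop (the way baskets travel); turns freely (a light stroke along the tread, 1 N or so, carries it along), no limit or spring, stops soon after it is let go
- far4 (a joint): turning of wheel 4 of the far row, counted from the raised end: 0 at the start, rad, grows when the top of the wheel moves downhill towards the end stop (the way baskets travel); turns freely (a light stroke along the tread, 1 N or so, carries it along), no limit or spring, stops soon after it is let go
- far5 (a joint): turning of wheel 5 of the far row, counted from the raised end: 0 at the start, rad, grows when the top of the wheel moves downhill towards the end stop (the way baskets travel); turns freely (a light stroke along the tread, 1 N or so, carries it along), no limit or spring, stops soon after it is let go
- tape_roll: roll of packing tape lying flat on the table between the two rails, 84 mm across, 48 mm high; origin under its centre; not part of the job
- pack_green: small white carton with a green band, 55 x 95 x 34 mm, lying beside the near rail; origin under its centre; not part of the job
- pack_red: small white carton with a red band, 55 x 95 x 34 mm, lying beyond the far rail; origin under its centre; not part of the job
- glue_stick: yellow glue stick standing upright a little beyond the end stop, 28 mm across, 90 mm high; origin under its centre; not part of the job
- spray_bottle: white bottle with a blue cap, 62 mm across, 165 mm high, standing to the robot's left of the track; origin under its centre; not part of the job
- card_basket: white basket full of leaning printed cards, 314 x 234 mm, cards up to 115 mm high, at the robot's right; origin under its centre; not part of the job
- sachet_box: open white carton of sachets with its lid up, 250 x 110 mm body 75 mm high, lid edge up to 185 mm, at the robot's left; origin under its centre; not part of the job

How it is judged:
At the end, for the whole second after the job is handed in: every one of the 10 wheels stands turned at least 0.35 rad (20 degrees) from its start in the direction of travel (positive joint value) (value of joint each of near1, near2, near3, near4, near5, far1, far2, far3, far4, far5 above 0.35 rad); the robot touches nothing.
It fails at once if the fingers or the arm knock or press on the track or its wheels with more than 70 N, even for an instant (contact force between any of the fingers, the arm and track above 70 N).
It fails at once if a bystander is lifted, carried or pushed: moved by more than 15 mm, or tipped by more than 0.3 rad (distance of any of tape_roll, pack_green, pack_red, glue_stick, spray_bottle, card_basket, sachet_box from where it was at the start of the episode above 0.015 m or angle between any of tape_roll, pack_green, pack_red, glue_stick, spray_bottle, card_basket, sachet_box's own z axis and vertical above 0.3 rad).
It fails at once if a row is begun at its low end: its last wheel has turned downhill while none of the others in the row has ((value of joint near5 above 0.35 rad and value of joint each of near1, near2, near3, near4 below 0.35 rad) or (value of joint far5 above 0.35 rad and value of joint each of far1, far2, far3, far4 below 0.35 rad)).
It also fails if it takes over 64 s, if anything falls off the work surface, if the arm or the gripper's body presses on something with over 40 N, if the wrist force passes 120 N, or if a joint passes its speed limit or range.

## Working session

There is one attempt and no reset: what is moved stays moved. The work goes in short steps, Python scripts to look and compute and a shell command to move; the robot and the scene stay as the last step left them, time stands still between calls to the robot, and variables do not carry over. Pictures are saved under pics/ and viewed, at most 10 in all, crops included, and the job is handed in when it is done.

```bash
mkdir -p pics
cat > h.py <<'E'
from station import *
import numpy as np, cv2
def cloud(name):
    im,d=read_camera(name); p=camera_params(name); K=p["intrinsics"]; K=np.array(K)
    v,u=np.mgrid[0:480,0:640]
    pts=np.stack([u,v],-1).reshape(-1,1,2).astype(np.float64)
    n=cv2.undistortPoints(pts,K,np.array([p["k1"],0,0,0.])).reshape(480,640,2)
    c=np.stack([n[...,0]*d,-n[...,1]*d,-d,np.ones_like(d)],-1)
    if "mount" in p: return im,d,c@np.array(p["mount"]).T
    return im,d,(c@np.array(p["cam_to_world"]).T)[...,:3]
E
python3 - <<'E'
from h import *
for n in ["scene","side"]:
    im,d,P=cloud(n); cv2.imwrite(f"pics/{n}1.png",im[...,::-1]); np.savez(f"{n}.npz",im=im,d=d,P=P)
    print(camera_params(n))
    h=cv2.cvtColor(im,cv2.COLOR_RGB2HSV)
    m=((h[...,0]>5)&(h[...,0]<18)&(h[...,1]>150)&(h[...,2]>90)).astype(np.uint8)
    k,l,s,c=cv2.connectedComponentsWithStats(m)
    for i in range(1,k):
        if s[i,4]>40:
            q=P[(l==i)&(d>0)]; print(s[i],c[i].round(),np.median(q,0).round(3),np.percentile(q,95,axis=0).round(3))
E
```

```text
{'intrinsics': array([[485.66515734,   0.        , 316.13877236],
       [  0.        , 485.66515734, 241.32132686],
       [  0.        ,   0.        ,   1.        ]]), 'k1': -0.06505373896256227, 'cam_to_world': array([[ 0.82901832, -0.34238916,  0.44215189,  1.1638884 ],
       [ 0.55885625,  0.53581318, -0.632917  , -0.86661264],
       [-0.02020689,  0.77179913,  0.63554527,  0.97682639],
       [ 0.        ,  0.        ,  0.        ,  1.        ]])}
{'intrinsics': array([[567.34725304,   0.        , 317.97455314],
       [  0.        , 567.34725304, 239.42166739],
       [  0.        ,   0.        ,   1.        ]]), 'k1': 0.05261828884912119, 'cam_to_world': array([[ 0.91962808,  0.28605101, -0.2691821 ,  0.04629194],
       [-0.39257572,  0.69200402, -0.60581741, -1.13756054],
       [ 0.01298041,  0.66280106,  0.74868302,  1.50861854],
       [ 0.        ,  0.        ,  0.        ,  1.        ]])}
[301 404  12  18  62] [306. 413.] [ 0.293 -0.529  0.072] [ 0.299 -0.506  0.087]
```

View pics/scene1.png

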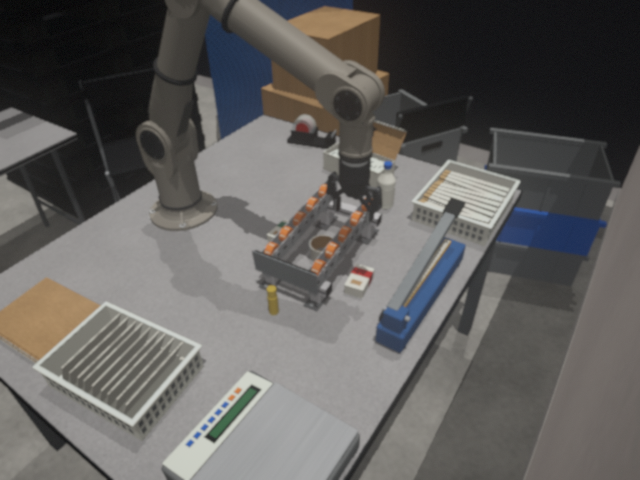

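View pics/side1.png

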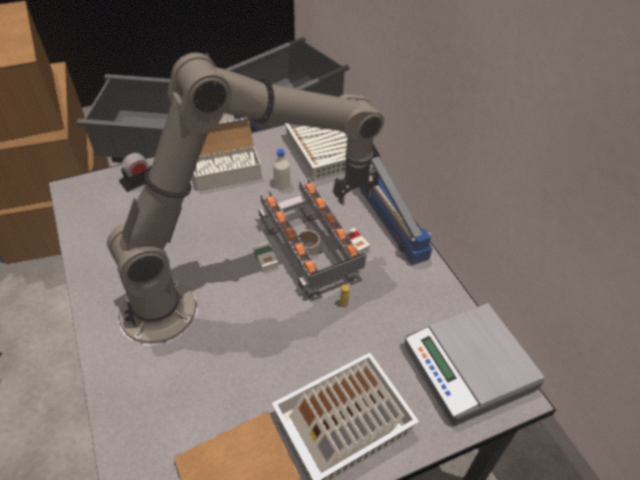

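The scene view shows the track below and downhill of the gripper. The side view shows all ten wheels: near row from about (269,202) to (309,266), far row from (310,187) to (351,248), with the end stop at the bottom.

Run:
```python
import numpy as np,cv2
for n,(x0,y0,x1,y1) in dict(side=(255,175,375,285),scene=(255,175,385,290)).items():
    z=np.load(n+".npz"); im,d,P=z["im"],z["d"],z["P"]
    h=cv2.cvtColor(im,cv2.COLOR_RGB2HSV)
    m=((h[...,0]<16)&(h[...,1]>110)&(h[...,2]>110)).astype(np.uint8)
    r=np.zeros_like(m); r[y0:y1,x0:x1]=1; m&=r
    k,l,s,c=cv2.connectedComponentsWithStats(m)
    print(n)
    for i in range(1,k):
        if s[i,4]>12:
            q=P[(l==i)&(d>0)]; t=q[q[:,2]>np.percentile(q[:,2],80)]
            print(s[i],c[i].round(),len(q),np.median(q,0).round(3),"top",np.mean(t,0).round(3))
from station import *
o=get_obs();print(o["eef_pos"],o["tool_rot"],o["t"])
```

```text
side
[306 183  10  12  75] [310. 188.] 75 [0.608 0.199 0.14 ] top [0.603 0.205 0.149]
[266 196  10  13  81] [271. 202.] 81 [0.458 0.188 0.142] top [0.459 0.193 0.149]
[315 197  10  13  87] [320. 203.] 86 [0.612 0.124 0.137] top [0.61  0.132 0.145]
[275 211  11  13  93] [280. 217.] 93 [0.464 0.114 0.136] top [0.462 0.121 0.145]
[325 213  10  12  67] [330. 217.] 66 [0.616 0.05  0.133] top [0.614 0.053 0.14 ]
[285 227   9  12  71] [289. 232.] 70 [0.468 0.041 0.132] top [0.465 0.046 0.139]
[335 228  11  13  93] [340. 234.] 92 [ 0.622 -0.025  0.126] top [ 0.619 -0.017  0.133]
[349 231  11   8  51] [354. 235.] 51 [0.705 0.029 0.033] top [0.702 0.023 0.038]
[294 243  11  14 102] [300. 249.] 102 [ 0.474 -0.033  0.126] top [ 0.47  -0.03   0.135]
[346 244  11  13  92] [351. 250.] 92 [ 0.627 -0.098  0.121] top [ 0.627 -0.09   0.129]
[304 259  12  15 104] [310. 266.] 103 [ 0.478 -0.107  0.122] top [ 0.477 -0.102  0.129]
scene
[319 185   8  12  56] [323. 190.] 56 [0.458 0.184 0.142] top [0.472 0.177 0.162]
[307 198  11   8  51] [312. 202.] 51 [0.467 0.115 0.139] top [0.47  0.12  0.144]
[306 207  
[... 243 characters left out ...]
12  14  80] [356. 218.] 79 [0.614 0.122 0.138] top [0.613 0.13  0.143]
[279 227  13  14  81] [285. 232.] 81 [ 0.474 -0.036  0.128] top [ 0.477 -0.028  0.133]
[339 228  11  12  70] [344. 233.] 69 [0.621 0.047 0.134] top [0.62  0.056 0.139]
[265 242  13  12  71] [271. 248.] 71 [ 0.482 -0.109  0.123] top [ 0.481 -0.104  0.128]
[325 242  14  16  94] [331. 249.] 94 [ 0.625 -0.027  0.127] top [ 0.626 -0.019  0.133]
[312 260  13  14  88] [318. 266.] 88 [ 0.631 -0.098  0.124] top [ 0.63  -0.094  0.128]
[352 268  20  10  96] [362. 272.] 96 [0.694 0.029 0.033] top [0.692 0.026 0.036]
[ 6.74414134e-01 -7.81498212e-06  1.99229896e-01] [-5.44697362e-04  7.07112157e-01  7.07100931e-01 -6.11314782e-04] 0.1
```

```bash
python3 - <<'E'
import numpy as np
for n,b in dict(side=(270,145,292,190),scene=(376,158,400,208)).items():
    z=np.load(n+".npz"); P=z["P"][b[1]:b[3],b[0]:b[2]].reshape(-1,3)
    for lo,hi in((.02,.1),(.1,.14),(.14,.18)):
        q=P[(P[:,2]>lo)&(P[:,2]<hi)&(P[:,1]>.2)]
        print(n,lo,len(q),np.percentile(q,[5,50,95],axis=0).round(3).tolist() if len(q) else '')
E
python3 -m creep '[[-1,0,0,20,0,0,0],[-1,0,25,20,0,0,0],[-1,-10,40,0,0,0,0],[-1,-20,50,0,0,0,0],[-1,-20,50,0,0,0,0]]' 20
```

```text
side 0.02 269 [[0.54, 0.369, 0.024], [0.561, 0.378, 0.06], [0.592, 0.397, 0.099]]
side 0.1 145 [[0.545, 0.375, 0.101], [0.565, 0.389, 0.114], [0.591, 0.408, 0.132]]
side 0.14 67 [[0.557, 0.384, 0.141], [0.568, 0.395, 0.16], [0.581, 0.412, 0.168]]
scene 0.02 463 [[0.461, 0.372, 0.027], [0.571, 0.401, 0.061], [0.599, 0.577, 0.095]]
scene 0.1 180 [[0.552, 0.374, 0.101], [0.577, 0.389, 0.115], [0.595, 0.408, 0.134]]
scene 0.14 85 [[0.559, 0.386, 0.141], [0.571, 0.395, 0.159], [0.581, 0.41, 0.166]]
t: 0.72
eef_pos: [0.6241, 0.1662, 0.2396]
tool_rot: [-0.0, 0.707, 0.707, -0.0]
contact_force: [0.9, 0.8, -0.7]
gripper_width: -0.0
grasp_force: 0.0
```

```bash
python3 -m creep '[[-1,-16,30,0,0,0,0],[-1,0,17,-25,0,0,0],[-1,0,0,-30,0,0,0],[-1,0,0,-20,0,0,0],[-1,0,0,0,0,0,0]]'
```

```text
t: 1.35
eef_pos: [0.6075, 0.2114, 0.163]
tool_rot: [-0.001, 0.707, 0.707, -0.002]
contact_force: [0.4, 0.9, 0.1]
gripper_width: 0.001
grasp_force: 0.0
```

Run:
```python
from h import *
print(get_obs()["eef_pos"],get_obs()["contact_force"])
im,d=read_camera("wrist");cv2.imwrite("pics/w1.png",im[...,::-1])
```

```text
[0.60745371 0.21140448 0.1629697 ] [0.44588771 0.90655455 0.11546364]
```

View pics/w1.png

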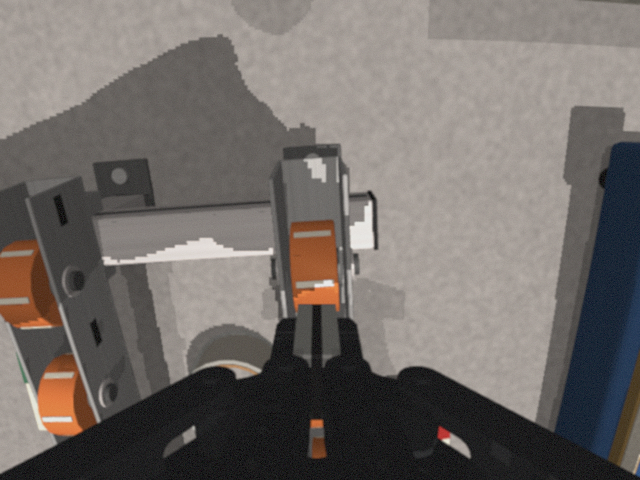

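The wrist view shows the fingertips around (317,320) in line with the first far wheel at (315,265); I'll check the wheel's position along the row with the wrist depth.

Run:
```python
from h import *
from scipy.spatial.transform import Rotation as R
o=get_obs(); im,d,T=cloud("wrist")
q=np.array(o["tool_rot"]); Rm=R.from_quat(q[[1,2,3,0]]).as_matrix()
W=T[...,:3]@Rm.T+o["eef_pos"]
h=cv2.cvtColor(im,cv2.COLOR_RGB2HSV)
m=((h[...,0]<16)&(h[...,1]>110)&(h[...,2]>110)).astype(np.uint8)
k,l,s,c=cv2.connectedComponentsWithStats(m)
for i in range(1,k):
    if s[i,4]>200:
        q=W[(l==i)&(d>0)]; print(s[i],np.percentile(q,[3,50,97],axis=0).round(3).tolist(), q[q[:,2]>q[:,2].max()-.003].mean(0).round(3))
p=camera_params("wrist"); M=np.linalg.inv(np.array(p["mount"]))
a=M@np.array([0,0,0,1]); K=p["intrinsics"]; print("tcp px",K[0,0]*a[0]/-a[2]+K[0,2],K[1,1]*-a[1]/-a[2]+K[1,2])
```

```text
[ 288  222   50   90 3247] [[0.596, 0.2, 0.129], [0.606, 0.22, 0.146], [0.617, 0.234, 0.149]] [0.606 0.224 0.203]
[   0  242   61   86 2451] [[0.449, 0.184, 0.13], [0.459, 0.208, 0.145], [0.468, 0.224, 0.149]] [0.459 0.201 0.148]
[  37  359   46   76 2232] [[0.451, 0.114, 0.123], [0.462, 0.138, 0.139], [0.473, 0.15, 0.143]] [0.559 0.225 0.266]
tcp px 316.0787640665671 295.9306128471557
```

```bash
python3 -m creep '[[-1,-1,10,-6,0,0,0],[-1,0,0,-4,0,0,0],[-1,0,0,-1.5,0,0,0],[-1,0,0,-1,0,0,0],[-1,0,0,0,0,0,0]]'
```

```text
t: 2.08
eef_pos: [0.6081, 0.2218, 0.1526]
tool_rot: [0.0, 0.707, 0.707, -0.0]
contact_force: [1.0, -0.3, 0.9]
gripper_width: -0.001
grasp_force: 0.0
```

```bash
python3 -m creep '[[-1,0,0,-1,0,0,0],[-1,0,0,-1,0,0,0],[-1,0,0,-1,0,0,0],[-1,0,0,0,0,0,0]]'
```

```text
t: 2.58
eef_pos: [0.6079, 0.222, 0.1494]
tool_rot: [-0.0, 0.707, 0.707, -0.0]
contact_force: [-0.5, 0.3, 0.8]
gripper_width: 0.002
grasp_force: 0.0
```

```bash
python3 -m creep '[[-1,0,-1,-1,0,0,0],[-1,0.2,-3,-0.2,0,0,0],[-1,0.2,-3,-0.2,0,0,0],[-1,0,0,0,0,0,0]]'; python3 -m creep '[[-1,0.2,-3,-0.2,0,0,0],[-1,0.2,-3,-0.2,0,0,0],[-1,0,0,0,0,0,0]]'
```

```text
t: 3.08
eef_pos: [0.6085, 0.2144, 0.1482]
tool_rot: [0.0, 0.707, 0.707, -0.0]
contact_force: [-0.1, 0.7, 0.6]
gripper_width: 0.004
grasp_force: 0.0
t: 3.45
eef_pos: [0.6089, 0.2085, 0.1478]
tool_rot: [0.0, 0.707, 0.707, -0.0]
contact_force: [-0.6, -0.9, 0.7]
gripper_width: -0.002
grasp_force: 0.0
```

```bash
python3 -m creep '[[-1,0,0,-0.7,0,0,0],[-1,0,0,0,0,0,0]]'; python3 -m creep '[[-1,0,0,-0.7,0,0,0],[-1,0,0,0,0,0,0]]'; python3 -m creep '[[-1,0,0,-0.7,0,0,0],[-1,0,0,0,0,0,0]]'
```

```text
t: 3.7
eef_pos: [0.6087, 0.2091, 0.147]
tool_rot: [-0.0, 0.707, 0.707, -0.0]
contact_force: [1.1, 0.3, 0.1]
gripper_width: -0.001
grasp_force: 0.0
t: 3.95
eef_pos: [0.6088, 0.2091, 0.1463]
tool_rot: [-0.0, 0.707, 0.707, -0.0]
contact_force: [-0.4, 0.7, -0.6]
gripper_width: -0.003
grasp_force: 0.0
t: 4.2
eef_pos: [0.6088, 0.209, 0.1456]
tool_rot: [-0.0, 0.707, 0.707, -0.0]
contact_force: [-0.2, -0.6, -0.2]
gripper_width: -0.001
grasp_force: 0.0
```

```bash
python3 -m creep '[[-1,0,0,-0.7,0,0,0],[-1,0,0,0,0,0,0]]'; python3 -m creep '[[-1,0,0,-0.7,0,0,0],[-1,0,0,0,0,0,0]]'
python3 - <<'E'
from h import *
im,d,P=cloud("side");cv2.imwrite("pics/s2.png",cv2.resize(im[150:290,240:400,::-1],(800,700))[:600])
im,d,P=cloud("wrist");cv2.imwrite("pics/w2.png",im[180:380,180:460,::-1])
E
```

```text
t: 4.45
eef_pos: [0.6088, 0.209, 0.1449]
tool_rot: [-0.0, 0.707, 0.707, -0.0]
contact_force: [0.8, 0.6, 0.4]
gripper_width: -0.0
grasp_force: 0.0
t: 4.7
eef_pos: [0.6088, 0.209, 0.1442]
tool_rot: [-0.0, 0.707, 0.707, -0.0]
contact_force: [0.0, -0.1, -0.9]
gripper_width: 0.001
grasp_force: 0.0
```

View pics/s2.png

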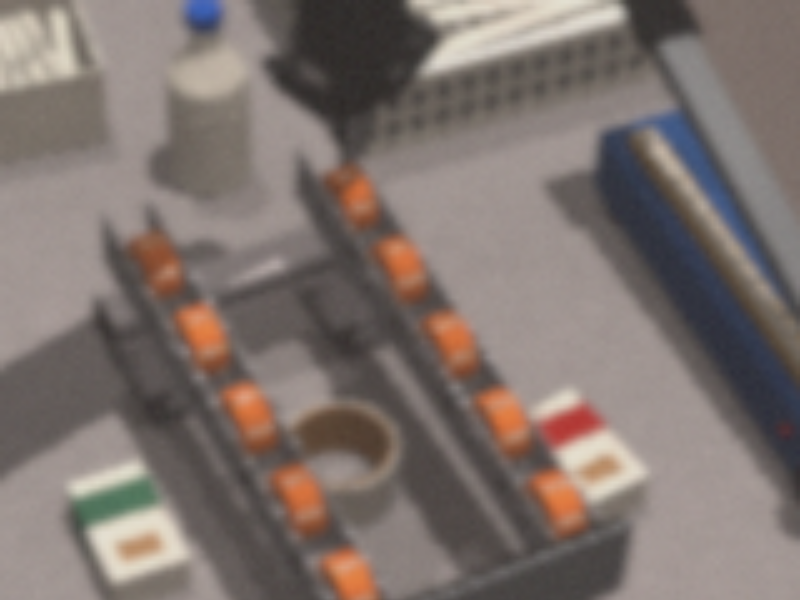

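View pics/w2.png

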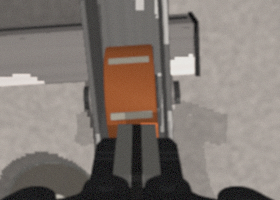

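Side view: the fingertips stand at the uphill part of far wheel 1, about (348,165) in the crop. Wrist view: wheel 1 spans crop rows 45–135, with the tips covering its lower part. There is no force yet, so I'll profile the wheel relative to the tip.

Run:
```python
from h import *
im,d,T=cloud("wrist"); o=get_obs(); print(o["eef_pos"])
for r in range(215,345,6):
    for c in (300,316,330):
        t=T[r,c]; print(r,c,im[r,c],"up",round(t[0]*1000,1),"across",round(t[1]*1000,1),"below tip",round(t[2]*1000,1),end=" | ")
    print()
p=camera_params("wrist");print(np.array(p["mount"]).round(3))
```

```text
[0.60885258 0.20902056 0.14433247]
215 300 [112 109 106] up 23.7 across -8.7 below tip 53.0 | 215 316 [111 109 105] up 23.9 across -0.1 below tip 52.1 | 215 330 [112 106 107] up 23.6 across 7.4 below tip 53.1 | 
221 300 [109 110 105] up 20.6 across -8.6 below tip 52.0 | 221 316 [110 105 102] up 20.9 across -0.1 below tip 50.9 | 221 330 [112 108 108] up 20.7 across 7.4 below tip 51.7 | 
227 300 [107  62  34] up 25.8 across -7.4 below tip 19.2 | 227 316 [111  65  37] up 26.0 across -0.1 below tip 18.6 | 227 330 [105  56  28] up 26.1 across 6.3 below tip 18.2 | 
233 300 [125  73  40] up 24.9 across -7.1 below tip 12.2 | 233 316 [128  71  43] up 25.2 across -0.1 below tip 11.3 | 233 330 [125  72  40] up 25.2 across 6.1 below tip 11.0 | 
239 300 [149 142 130] up 23.1 across -7.0 below tip 9.0 | 239 316 [144 140 127] up 23.4 across -0.0 below tip 7.9 | 239 330 [131  71  38] up 23.5 across 6.0 below tip 7.7 | 
245 300 [140  75  43] up 21.3 across -7.0 below tip 5.8 | 245 316 [141  77  43] up 21.3 across -0.0 below tip 5.7 | 245 330 [139  73  38] up 21.2 across 6.0 below tip 6.2 | 
251 300 [
[... 2185 characters left out ...]
 -48.4 | 323 330 [81 82 76] up 11.4 across 4.5 below tip -47.7 | 
329 300 [81 79 77] up 11.9 across -4.9 below tip -52.6 | 329 316 [22 25 19] up 12.1 across 0.0 below tip -53.0 | 329 330 [77 80 74] up 12.0 across 4.4 below tip -52.7 | 
335 300 [81 80 77] up 11.6 across -4.8 below tip -55.9 | 335 316 [31 30 29] up 11.5 across 0.0 below tip -55.8 | 335 330 [84 81 76] up 11.7 across 4.3 below tip -56.1 | 
341 300 [84 80 80] up 11.9 across -4.7 below tip -60.0 | 341 316 [22 22 20] up 12.1 across 0.0 below tip -60.4 | 341 330 [86 84 80] up 12.3 across 4.1 below tip -60.7 | 
[[ 0.     0.956  0.293  0.076]
 [ 1.    -0.001  0.     0.   ]
 [ 0.     0.293 -0.956 -0.173]
 [ 0.     0.     0.     1.   ]]
```

The wrist depth shows the pads ending about 31 mm above the reported TCP, so the real tips have not reached the wheel. I'll keep descending gently and watch the force.

```bash
python3 -m creep '[[-1,0,0,-2,0,0,0],[-1,0,0,-2,0,0,0],[-1,0,0,0,0,0,0]]'
python3 - <<'E'
from h import *
im,d,T=cloud("wrist"); o=get_obs(); print(o["eef_pos"],o["contact_force"],o["gripper_width"])
# across profile of pads, lowest visible finger point by column
for c in range(270,366,6):
    col=T[280:420,c]; ok=(col[:,2]<-.015)&(col[:,2]>-.12)
    q=col[ok][:1]; print(c,(q*1000).round(1)[...,:3].tolist())
cv2.imwrite("pics/w3.png",cv2.resize(im[180:380,180:460,::-1],(800,571)))
E
```

```text
t: 5.22
eef_pos: [0.6086, 0.2089, 0.14]
tool_rot: [-0.0, 0.707, 0.707, -0.0]
contact_force: [0.0, -1.1, 0.1]
gripper_width: 0.002
grasp_force: 0.0
[0.60870697 0.20893829 0.14013522] [ 0.14915974  0.123425   -0.49539105] -0.001580928608221307
270 [[7.9, -13.5, -61.3]]
276 [[7.6, -13.5, -41.0]]
282 [[8.0, -11.7, -38.0]]
288 [[8.2, -9.7, -37.7]]
294 [[8.2, -7.6, -37.6]]
300 [[11.6, -5.6, -33.5]]
306 [[12.0, -3.5, -34.4]]
312 [[11.9, -1.4, -34.3]]
318 [[12.4, 0.7, -35.4]]
324 [[12.2, 2.8, -34.9]]
330 [[12.0, 4.9, -34.4]]
336 [[12.1, 6.8, -39.5]]
342 [[7.7, 9.0, -36.7]]
348 [[8.1, 11.1, -37.5]]
354 [[8.1, 12.9, -40.6]]
360 [[8.3, 13.7, -53.0]]
```

View pics/w3.png

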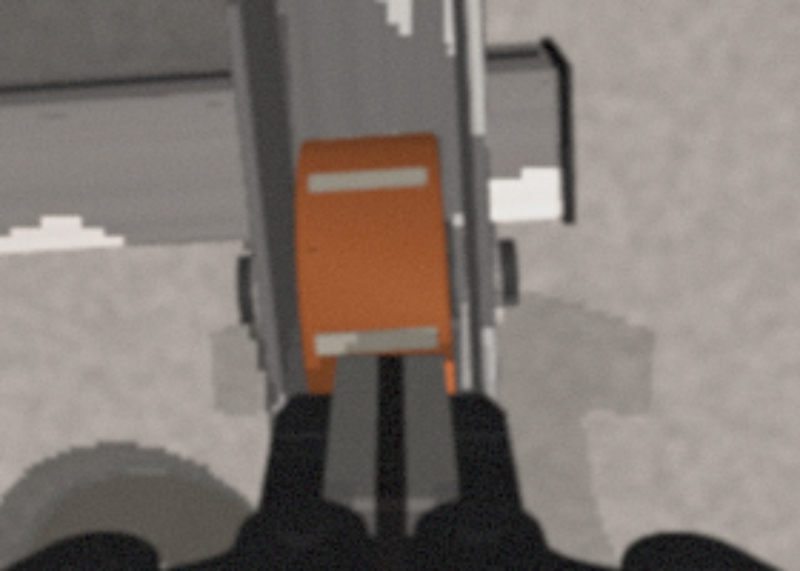

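Wrist view: the two pads end over wheel 1 at crop rows 350–360, clearly above it, and the white wheel marks at (367,180) and (377,342) have not turned. I'll shift 7 mm uphill and go on down.

```bash
python3 -m creep '[[-1,-0.5,7,-3,0,0,0],[-1,0,0,-3,0,0,0],[-1,0,0,-3,0,0,0],[-1,0,0,-3,0,0,0],[-1,0,0,0,0,0,0]]'; python3 -m creep '[[-1,0,0,-1.5,0,0,0],[-1,0,0,-1.5,0,0,0],[-1,0,0,0,0,0,0]]'; python3 -m creep '[[-1,0,0,-1,0,0,0],[-1,0,0,-1,0,0,0],[-1,0,0,0,0,0,0]]'
```

```text
t: 5.9
eef_pos: [0.6081, 0.2158, 0.1279]
tool_rot: [-0.0, 0.707, 0.707, -0.0]
contact_force: [-0.1, -1.1, 0.9]
gripper_width: -0.002
grasp_force: 0.0
t: 6.28
eef_pos: [0.6082, 0.216, 0.1252]
tool_rot: [-0.0, 0.707, 0.707, -0.0]
contact_force: [-0.5, 0.1, 0.2]
gripper_width: 0.001
grasp_force: 0.0
t: 6.65
eef_pos: [0.6083, 0.216, 0.1232]
tool_rot: [-0.0, 0.707, 0.707, -0.0]
contact_force: [0.4, 0.9, 0.3]
gripper_width: -0.003
grasp_force: 0.0
```

```bash
python3 -m creep '[[-1,0,0,-1,0,0,0],[-1,0,0,0,0,0,0]]';python3 -m creep '[[-1,0,0,-1,0,0,0],[-1,0,0,0,0,0,0]]'
```

```text
t: 6.9
eef_pos: [0.6082, 0.216, 0.1222]
tool_rot: [-0.0, 0.707, 0.707, -0.0]
contact_force: [0.5, -0.1, -0.1]
gripper_width: 0.0
grasp_force: 0.0
t: 7.15
eef_pos: [0.6082, 0.216, 0.1212]
tool_rot: [-0.0, 0.707, 0.707, -0.0]
contact_force: [0.2, 1.5, 0.1]
gripper_width: -0.003
grasp_force: 0.0
```

```bash
python3 -m creep '[[-1,0,0,-1,0,0,0],[-1,0,0,0,0,0,0]]';python3 -m creep '[[-1,0,0,-1,0,0,0],[-1,0,0,0,0,0,0]]';python3 -m creep '[[-1,0,0,-0.7,0,0,0],[-1,0,0,0,0,0,0]]' ;python3 -m creep '[[-1,0,0,-0.7,0,0,0],[-1,0,0,0,0,0,0]]'
```

```text
t: 7.4
eef_pos: [0.6082, 0.216, 0.1202]
tool_rot: [-0.0, 0.707, 0.707, -0.0]
contact_force: [0.3, -0.6, -1.0]
gripper_width: 0.001
grasp_force: 0.0
t: 7.65
eef_pos: [0.6082, 0.216, 0.1192]
tool_rot: [-0.0, 0.707, 0.707, -0.0]
contact_force: [-0.0, -0.8, -0.4]
gripper_width: 0.004
grasp_force: 0.0
t: 7.9
eef_pos: [0.6083, 0.216, 0.1186]
tool_rot: [0.0, 0.707, 0.707, -0.0]
contact_force: [-0.1, 0.9, 0.5]
gripper_width: -0.001
grasp_force: 0.0
t: 8.15
eef_pos: [0.6084, 0.2162, 0.1184]
tool_rot: [0.0, 0.707, 0.707, 0.0]
contact_force: [-1.6, -0.8, 4.1]
gripper_width: -0.005
grasp_force: 2.0
```

Contact at TCP z 0.1185 with 4 N. Now the slow stroke down the far row.

```bash
python3 -m creep '[[-1,0.2,-3,-0.2,0,0,0],[-1,0.2,-3,-0.2,0,0,0],[-1,0,0,0,0,0,0]]'; python3 -m creep '[[-1,0.2,-3,-0.1,0,0,0],[-1,0.2,-3,-0.2,0,0,0],[-1,0.2,-3,-0.2,0,0,0],[-1,0.2,-3,-0.2,0,0,0]]'
```

```text
t: 8.52
eef_pos: [0.6089, 0.2098, 0.1183]
tool_rot: [0.0, 0.707, 0.707, 0.0]
contact_force: [-2.3, -0.1, 7.6]
gripper_width: -0.001
grasp_force: 3.4
t: 9.02
eef_pos: [0.6097, 0.1978, 0.1176]
tool_rot: [0.0, 0.707, 0.707, 0.0]
contact_force: [-1.4, -1.1, 4.2]
gripper_width: 0.004
grasp_force: 2.7
```

Run:
```python
from h import *
im,d,T=cloud("wrist"); cv2.imwrite("pics/w4.png",cv2.resize(im[180:380,180:460,::-1],(700,500)))
```

```text
(no output)
```

View pics/w4.png

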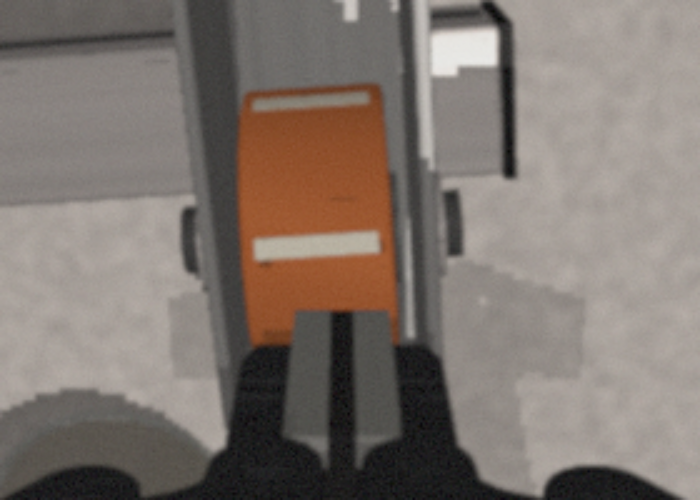

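The wheel's white marks are now at (310,100) and (317,245) in the crop; I'll compute their world angle against before.

Run:
```python
from h import *
im,d,T=cloud("wrist"); o=get_obs(); h=cv2.cvtColor(im,cv2.COLOR_RGB2HSV)
for r in range(214,305,3):
    t=T[r,308]; print(r,h[r,308,1],"y",round(o["eef_pos"][1]*1000+t[0]*1000,1),"z",round((o["eef_pos"][2]-t[2])*1000,1))
print(o["contact_force"])
```

```text
214 172 y 235.2 z 126.1
217 49 y 235.0 z 130.3
220 35 y 234.2 z 131.8
223 164 y 233.1 z 132.1
226 169 y 232.7 z 135.1
229 184 y 231.9 z 136.3
232 175 y 231.0 z 137.3
235 173 y 230.3 z 138.9
238 174 y 229.7 z 140.6
241 185 y 228.7 z 141.0
244 171 y 227.6 z 141.3
247 175 y 226.5 z 141.2
250 185 y 226.1 z 143.5
253 172 y 224.9 z 143.3
256 182 y 224.4 z 145.3
259 178 y 223.0 z 144.5
262 178 y 222.5 z 146.2
265 172 y 221.2 z 145.7
268 167 y 220.3 z 146.3
271 179 y 219.1 z 146.3
274 70 y 218.5 z 147.5
277 29 y 217.6 z 148.1
280 30 y 216.6 z 148.5
283 75 y 215.1 z 147.5
286 177 y 214.6 z 149.1
289 170 y 213.1 z 148.3
292 188 y 211.7 z 147.6
295 179 y 210.7 z 148.1
298 179 y 209.0 z 146.8
301 177 y 208.2 z 147.7
304 88 y 209.1 z 152.2
[-1.88555983 -1.07398744  6.001005  ]
```

Marks are 60° apart and have gone 48° (0.84 rad) downhill, matching the 20 mm of stroke. I'll continue at the same depth.

```bash
for i in 1; do python3 -m creep '[[-1,0.28,-4,-0.28,0,0,0],[-1,0.28,-4,-0.28,0,0,0],[-1,0.28,-4,-0.28,0,0,0],[-1,0.28,-4,-0.28,0,0,0],[-1,0.28,-4,-0.28,0,0,0]]'; python3 -m creep '[[-1,0.28,-4,-0.28,0,0,0],[-1,0.28,-4,-0.28,0,0,0],[-1,0.28,-4,-0.28,0,0,0],[-1,0.28,-4,-0.28,0,0,0],[-1,0.28,-4,-0.28,0,0,0]]'; python3 -m creep '[[-1,0.28,-4,-0.28,0,0,0],[-1,0.28,-4,-0.28,0,0,0],[-1,0.28,-4,-0.28,0,0,0],[-1,0.28,-4,-0.28,0,0,0],[-1,0.28,-4,-0.28,0,0,0]]'; python3 -m creep '[[-1,0.28,-4,-0.28,0,0,0],[-1,0.28,-4,-0.28,0,0,0],[-1,0.28,-4,-0.28,0,0,0],[-1,0.28,-4,-0.28,0,0,0]]'; done | grep -E "eef|contact"
```

```text
eef_pos: [0.6109, 0.1777, 0.1153]
contact_force: [0.5, -0.2, -0.3]
eef_pos: [0.6123, 0.1577, 0.114]
contact_force: [-0.2, -0.5, -0.1]
eef_pos: [0.6138, 0.1379, 0.1131]
contact_force: [-1.7, -0.0, 4.9]
eef_pos: [0.6149, 0.1216, 0.1121]
contact_force: [-1.4, -1.2, 1.5]
```

```bash
(python3 -m creep '[[-1,0.28,-4,-0.28,0,0,0],[-1,0.28,-4,-0.28,0,0,0],[-1,0.28,-4,-0.28,0,0,0],[-1,0.28,-4,-0.28,0,0,0],[-1,0.28,-4,-0.28,0,0,0]]'; python3 -m creep '[[-1,0.28,-4,-0.28,0,0,0],[-1,0.28,-4,-0.28,0,0,0],[-1,0.28,-4,-0.28,0,0,0],[-1,0.28,-4,-0.28,0,0,0],[-1,0.28,-4,-0.28,0,0,0]]'; python3 -m creep '[[-1,0.28,-4,-0.28,0,0,0],[-1,0.28,-4,-0.28,0,0,0],[-1,0.28,-4,-0.28,0,0,0],[-1,0.28,-4,-0.28,0,0,0],[-1,0.28,-4,-0.28,0,0,0]]'; python3 -m creep '[[-1,0.28,-4,-0.28,0,0,0],[-1,0.28,-4,-0.28,0,0,0],[-1,0.28,-4,-0.28,0,0,0],[-1,0.28,-4,-0.28,0,0,0]]') | grep -E "eef|contact"
```

```text
eef_pos: [0.6163, 0.1017, 0.11]
contact_force: [0.5, -0.8, -0.3]
eef_pos: [0.6176, 0.0817, 0.1087]
contact_force: [0.1, 0.5, 0.4]
eef_pos: [0.6191, 0.0618, 0.1078]
contact_force: [-1.5, 0.3, 6.0]
eef_pos: [0.6203, 0.0454, 0.1065]
contact_force: [0.1, 0.5, 0.6]
```

```bash
(python3 -m creep '[[-1,0.28,-4,-0.28,0,0,0],[-1,0.28,-4,-0.28,0,0,0],[-1,0.28,-4,-0.28,0,0,0],[-1,0.28,-4,-0.28,0,0,0],[-1,0.28,-4,-0.28,0,0,0]]'; python3 -m creep '[[-1,0.28,-4,-0.28,0,0,0],[-1,0.28,-4,-0.28,0,0,0],[-1,0.28,-4,-0.28,0,0,0],[-1,0.28,-4,-0.28,0,0,0],[-1,0.28,-4,-0.28,0,0,0]]'; python3 -m creep '[[-1,0.28,-4,-0.28,0,0,0],[-1,0.28,-4,-0.28,0,0,0],[-1,0.28,-4,-0.28,0,0,0],[-1,0.28,-4,-0.28,0,0,0],[-1,0.28,-4,-0.28,0,0,0]]'; python3 -m creep '[[-1,0.28,-4,-0.28,0,0,0],[-1,0.28,-4,-0.28,0,0,0],[-1,0.28,-4,-0.28,0,0,0],[-1,0.28,-4,-0.28,0,0,0]]') | grep -E "eef|contact"
```

```text
eef_pos: [0.6216, 0.0257, 0.1047]
contact_force: [0.6, 0.9, 0.5]
eef_pos: [0.623, 0.0057, 0.1034]
contact_force: [0.3, -0.3, -0.4]
eef_pos: [0.6245, -0.0143, 0.1026]
contact_force: [-2.6, -0.2, 7.7]
eef_pos: [0.6255, -0.0305, 0.101]
contact_force: [-0.5, 0.1, 0.4]
```

```bash
(python3 -m creep '[[-1,0.28,-4,-0.28,0,0,0],[-1,0.28,-4,-0.28,0,0,0],[-1,0.28,-4,-0.28,0,0,0],[-1,0.28,-4,-0.28,0,0,0],[-1,0.28,-4,-0.28,0,0,0]]'; python3 -m creep '[[-1,0.28,-4,-0.28,0,0,0],[-1,0.28,-4,-0.28,0,0,0],[-1,0.28,-4,-0.28,0,0,0],[-1,0.28,-4,-0.28,0,0,0],[-1,0.28,-4,-0.28,0,0,0]]'; python3 -m creep '[[-1,0.28,-4,-0.28,0,0,0],[-1,0.28,-4,-0.28,0,0,0],[-1,0.28,-4,-0.28,0,0,0],[-1,0.28,-4,-0.28,0,0,0],[-1,0.28,-4,-0.28,0,0,0]]'; python3 -m creep '[[-1,0.28,-4,-0.28,0,0,0],[-1,0.28,-4,-0.28,0,0,0],[-1,0.28,-4,-0.28,0,0,0],[-1,0,0,4,0,0,0],[-1,0,0,15,0,0,0]]'; python3 -m creep '[[-1,0,0,40,0,0,0],[-1,0,20,40,0,0,0],[-1,-20,50,0,0,0,0],[-1,-30,50,0,0,0,0],[-1,-30,50,0,0,0,0]]') | grep -E "t:|eef|contact"
```

```text
t: 16.88
eef_pos: [0.6269, -0.0502, 0.0994]
tool_rot: [0.0, 0.707, 0.707, 0.0]
contact_force: [-0.7, -0.7, 0.0]
t: 17.5
eef_pos: [0.6283, -0.0702, 0.098]
tool_rot: [0.0, 0.707, 0.707, 0.0]
contact_force: [0.4, -0.4, 0.1]
t: 18.12
eef_pos: [0.6298, -0.0904, 0.0973]
tool_rot: [0.0, 0.707, 0.707, 0.0]
contact_force: [-2.5, -0.3, 7.5]
t: 18.75
eef_pos: [0.6297, -0.1015, 0.1143]
tool_rot: [-0.001, 0.707, 0.707, -0.001]
contact_force: [-1.1, -0.1, 0.3]
t: 19.38
eef_pos: [0.5499, 0.07, 0.1959]
tool_rot: [0.0, 0.707, 0.707, 0.001]
contact_force: [0.6, 1.2, 0.4]
```

```bash
(python3 -m creep '[[-1,-30,46,0,0,0,0],[-1,-30,45,0,0,0,0],[-1,-31,45,0,0,0,0],[-1,0,0,-25,0,0,0],[-1,0,0,-25,0,0,0]]'; python3 -m creep '[[-1,0,0,-15,0,0,0],[-1,0,0,0,0,0,0],[-1,0,0,0,0,0,0]]')| grep -E "t:|eef|contact"
python3 - <<'E'
from h import *
from scipy.spatial.transform import Rotation as R
im,d,T=cloud("wrist"); o=get_obs(); print(o["eef_pos"])
h=cv2.cvtColor(im,cv2.COLOR_RGB2HSV); m=((h[...,0]<16)&(h[...,1]>110)&(h[...,2]>90)&(d>0))
for r in range(200,310,12):
    c=np.where(m[r,220:400])[0]+220
    if len(c)>10: t=np.median(T[r,c],0)*1000; print(r,c.min(),c.max(),"up",t[0].round(1),"across",t[1].round(1),"below",t[2].round(1))
E
```

```text
t: 20.0
eef_pos: [0.4596, 0.2055, 0.1456]
tool_rot: [0.0, 0.706, 0.708, 0.001]
contact_force: [0.5, -0.6, 0.1]
t: 20.38
eef_pos: [0.4602, 0.2043, 0.1307]
tool_rot: [0.0, 0.707, 0.707, 0.001]
contact_force: [-0.4, 0.1, -0.0]
[0.46028103 0.20432088 0.1307893 ]
248 281 329 up 20.2 across -4.8 below 4.9
272 279 332 up 14.5 across -4.2 below -9.3
284 279 333 up 10.8 across -4.0 below -12.9
296 279 334 up 6.5 across -3.8 below -14.9
308 280 297 up 2.0 across -10.9 below -16.6
```

```bash
(python3 -m creep '[[-1,-3.5,4,-4,0,0,0],[-1,0,0,-4,0,0,0],[-1,0,0,-1,0,0,0],[-1,0,0,0,0,0,0]]'; python3 -m creep '[[-1,0,0,-1,0,0,0],[-1,0,0,0,0,0,0]]';python3 -m creep '[[-1,0,0,-1,0,0,0],[-1,0,0,0,0,0,0]]')| grep -E "t:|eef|contact"
```

```text
t: 20.92
eef_pos: [0.456, 0.2079, 0.1207]
tool_rot: [-0.0, 0.707, 0.707, -0.0]
contact_force: [-0.3, 0.9, -0.6]
t: 21.18
eef_pos: [0.456, 0.208, 0.1198]
tool_rot: [-0.0, 0.707, 0.707, -0.0]
contact_force: [0.4, -1.3, -0.5]
t: 21.42
eef_pos: [0.456, 0.208, 0.1188]
tool_rot: [-0.0, 0.707, 0.707, -0.0]
contact_force: [0.2, 0.3, -0.6]
```

```bash
(python3 -m creep '[[-1,0,0,-0.7,0,0,0],[-1,0,0,0,0,0,0]]';python3 -m creep '[[-1,0.5,0,-0.6,0,0,0],[-1,0,0,0,0,0,0]]')| grep -E "t:|eef|contact"
```

```text
t: 21.68
eef_pos: [0.4561, 0.2081, 0.1183]
tool_rot: [0.0, 0.707, 0.707, 0.0]
contact_force: [-0.9, 0.3, 2.3]
t: 21.92
eef_pos: [0.4562, 0.2085, 0.1181]
tool_rot: [-0.0, 0.707, 0.707, 0.0]
contact_force: [-3.7, -0.1, 8.7]
```

```bash
(python3 -m creep '[[-1,0.2,-3,-0.1,0,0,0],[-1,0.2,-3,-0.1,0,0,0],[-1,0.2,-3,-0.2,0,0,0],[-1,0.2,-3,-0.2,0,0,0],[-1,0.2,-3,-0.2,0,0,0]]'; python3 -m creep '[[-1,0.28,-4,-0.28,0,0,0],[-1,0.28,-4,-0.28,0,0,0],[-1,0.28,-4,-0.28,0,0,0],[-1,0.28,-4,-0.28,0,0,0],[-1,0.28,-4,-0.28,0,0,0]]'; python3 -m creep '[[-1,0.28,-4,-0.28,0,0,0],[-1,0.28,-4,-0.28,0,0,0],[-1,0.28,-4,-0.28,0,0,0],[-1,0.28,-4,-0.28,0,0,0],[-1,0.28,-4,-0.28,0,0,0]]'; python3 -m creep '[[-1,0.28,-4,-0.28,0,0,0],[-1,0.28,-4,-0.28,0,0,0],[-1,0.28,-4,-0.28,0,0,0],[-1,0.28,-4,-0.28,0,0,0],[-1,0.28,-4,-0.28,0,0,0]]') | grep -E "t:|eef|contact"
```

```text
t: 22.55
eef_pos: [0.4573, 0.1939, 0.118]
tool_rot: [-0.0, 0.707, 0.707, 0.0]
contact_force: [-5.4, -1.0, 14.9]
t: 23.18
eef_pos: [0.459, 0.1728, 0.1151]
tool_rot: [-0.0, 0.707, 0.707, -0.0]
contact_force: [0.2, -0.5, -1.0]
t: 23.8
eef_pos: [0.4603, 0.1527, 0.1139]
tool_rot: [0.0, 0.707, 0.707, 0.0]
contact_force: [0.3, -0.1, 0.0]
t: 24.42
eef_pos: [0.4618, 0.1331, 0.1129]
tool_rot: [-0.0, 0.707, 0.707, 0.0]
contact_force: [-1.9, 0.4, 7.8]
```

```bash
(python3 -m creep '[[-1,0.28,-4,-0.25,0,0,0],[-1,0.28,-4,-0.25,0,0,0],[-1,0.28,-4,-0.28,0,0,0],[-1,0.28,-4,-0.28,0,0,0],[-1,0.28,-4,-0.28,0,0,0]]'; python3 -m creep '[[-1,0.28,-4,-0.28,0,0,0],[-1,0.28,-4,-0.28,0,0,0],[-1,0.28,-4,-0.28,0,0,0],[-1,0.28,-4,-0.28,0,0,0],[-1,0.28,-4,-0.28,0,0,0]]'; python3 -m creep '[[-1,0.28,-4,-0.28,0,0,0],[-1,0.28,-4,-0.28,0,0,0],[-1,0.28,-4,-0.28,0,0,0],[-1,0.28,-4,-0.28,0,0,0],[-1,0.28,-4,-0.28,0,0,0]]'; python3 -m creep '[[-1,0.28,-4,-0.28,0,0,0],[-1,0.28,-4,-0.28,0,0,0],[-1,0.28,-4,-0.28,0,0,0],[-1,0.28,-4,-0.28,0,0,0],[-1,0.28,-4,-0.28,0,0,0]]') | grep -E "t:|eef|contact"
```

```text
t: 25.05
eef_pos: [0.4633, 0.1127, 0.1122]
tool_rot: [0.0, 0.707, 0.707, 0.0]
contact_force: [-3.2, -1.9, 7.6]
t: 25.68
eef_pos: [0.4645, 0.0928, 0.1097]
tool_rot: [-0.0, 0.707, 0.707, -0.0]
contact_force: [-0.4, -1.0, -0.5]
t: 26.3
eef_pos: [0.4659, 0.0727, 0.1084]
tool_rot: [0.0, 0.707, 0.707, 0.0]
contact_force: [0.1, 0.3, -0.1]
t: 26.92
eef_pos: [0.4675, 0.0529, 0.1077]
tool_rot: [0.0, 0.707, 0.707, 0.0]
contact_force: [-4.1, 0.5, 10.9]
```

```bash
(python3 -m creep '[[-1,0.28,-4,-0.28,0,0,0],[-1,0.28,-4,-0.28,0,0,0],[-1,0.28,-4,-0.28,0,0,0],[-1,0.28,-4,-0.28,0,0,0],[-1,0.28,-4,-0.28,0,0,0]]'; python3 -m creep '[[-1,0.28,-4,-0.28,0,0,0],[-1,0.28,-4,-0.28,0,0,0],[-1,0.28,-4,-0.28,0,0,0],[-1,0.28,-4,-0.28,0,0,0],[-1,0.28,-4,-0.28,0,0,0]]'; python3 -m creep '[[-1,0.28,-4,-0.28,0,0,0],[-1,0.28,-4,-0.28,0,0,0],[-1,0.28,-4,-0.28,0,0,0],[-1,0.28,-4,-0.28,0,0,0],[-1,0.28,-4,-0.28,0,0,0]]'; python3 -m creep '[[-1,0.28,-4,-0.28,0,0,0],[-1,0.28,-4,-0.28,0,0,0],[-1,0.28,-4,-0.28,0,0,0],[-1,0.28,-4,-0.28,0,0,0],[-1,0.28,-4,-0.28,0,0,0]]') | grep -E "t:|eef|contact"
```

```text
t: 27.55
eef_pos: [0.4688, 0.0326, 0.1057]
tool_rot: [0.0, 0.707, 0.707, 0.0]
contact_force: [-0.9, 0.3, -0.2]
t: 28.18
eef_pos: [0.4701, 0.0127, 0.1041]
tool_rot: [-0.0, 0.707, 0.707, -0.0]
contact_force: [0.2, -0.5, -1.1]
t: 28.8
eef_pos: [0.4715, -0.0072, 0.1027]
tool_rot: [0.0, 0.707, 0.707, 0.0]
contact_force: [-0.2, -0.3, 0.8]
t: 29.42
eef_pos: [0.4731, -0.0272, 0.1024]
tool_rot: [0.0, 0.707, 0.707, 0.0]
contact_force: [-4.5, -0.3, 13.8]
```

```bash
(python3 -m creep '[[-1,0.28,-4,-0.28,0,0,0],[-1,0.28,-4,-0.28,0,0,0],[-1,0.28,-4,-0.28,0,0,0],[-1,0.28,-4,-0.28,0,0,0],[-1,0.28,-4,-0.28,0,0,0]]'; python3 -m creep '[[-1,0.28,-4,-0.28,0,0,0],[-1,0.28,-4,-0.28,0,0,0],[-1,0.28,-4,-0.25,0,0,0],[-1,0.28,-4,-0.25,0,0,0],[-1,0.28,-4,-0.25,0,0,0]]'; python3 -m creep '[[-1,0.28,-4,-0.28,0,0,0],[-1,0.28,-4,-0.28,0,0,0],[-1,0.28,-4,-0.28,0,0,0],[-1,0.28,-4,-0.28,0,0,0],[-1,0.28,-4,-0.28,0,0,0]]'; python3 -m creep '[[-1,0.28,-4,-0.28,0,0,0],[-1,0.28,-4,-0.28,0,0,0],[-1,0.28,-4,-0.28,0,0,0],[-1,0.28,-4,-0.28,0,0,0],[-1,0.28,-4,-0.28,0,0,0]]'; python3 -m creep '[[-1,0.28,-4,-0.28,0,0,0],[-1,0,0,4,0,0,0],[-1,0,0,20,0,0,0],[-1,0,0,45,0,0,0],[-1,0,0,50,0,0,0]]') | grep -E "t:|eef|contact"
```

```text
t: 30.05
eef_pos: [0.4743, -0.0471, 0.0998]
tool_rot: [-0.0, 0.707, 0.707, -0.0]
contact_force: [-0.9, -0.2, -0.1]
t: 30.68
eef_pos: [0.4757, -0.0672, 0.0986]
tool_rot: [-0.0, 0.707, 0.707, -0.0]
contact_force: [-0.2, 0.1, -0.3]
t: 31.3
eef_pos: [0.4771, -0.0873, 0.0972]
tool_rot: [-0.0, 0.707, 0.707, 0.0]
contact_force: [0.4, -0.4, 0.1]
t: 31.92
eef_pos: [0.4787, -0.1077, 0.097]
tool_rot: [0.0, 0.707, 0.707, 0.0]
contact_force: [-3.0, -1.2, 11.8]
t: 32.55
eef_pos: [0.4782, -0.1106, 0.2154]
tool_rot: [-0.001, 0.707, 0.707, -0.0]
contact_force: [1.7, -0.2, -0.2]
```

All wheels felt contact, but the last reading on near5 leaves some doubt about how long that contact was. There's plenty of time, so I'll stroke that wheel again.

```bash
(python3 -m creep '[[-1,-1,20,-50,0,0,0],[-1,0,0,-45,0,0,0],[-1,0,0,-15,0,0,0],[-1,0,0,-5,0,0,0],[-1,0,0,0,0,0,0]]'; python3 -m creep '[[-1,0,0,-2,0,0,0],[-1,0,0,0,0,0,0]]') | grep -E "t:|eef|contact"
```

```text
t: 33.17
eef_pos: [0.4787, -0.0913, 0.1004]
tool_rot: [0.001, 0.707, 0.707, 0.0]
contact_force: [-0.8, 0.4, -0.2]
t: 33.42
eef_pos: [0.4783, -0.0911, 0.0982]
tool_rot: [0.0, 0.707, 0.707, 0.0]
contact_force: [0.9, 0.1, -0.2]
```

```bash
python3 -m creep '[[-1,0,0,-1,0,0,0],[-1,0,0,0,0,0,0]]' | grep -E "eef|contact"; python3 -m creep '[[-1,0,0,-0.8,0,0,0],[-1,0,0,0,0,0,0]]' | grep -E "eef|contact"; (python3 -m creep '[[-1,0.2,-3,0,0,0,0]]';python3 -m creep '[[-1,0.2,-3,0,0,0,0]]';python3 -m creep '[[-1,0.2,-3,0,0,0,0]]';python3 -m creep '[[-1,0.2,-3,0,0,0,0]]';python3 -m creep '[[-1,0.2,-3,0,0,0,0]]';python3 -m creep '[[-1,0.2,-3,0,0,0,0]]';python3 -m creep '[[-1,0.2,-3,0,0,0,0]]') | grep -E "t:|eef|contact"
```

```text
eef_pos: [0.4783, -0.0911, 0.0973]
contact_force: [-1.4, 0.3, 4.7]
eef_pos: [0.4784, -0.0911, 0.0971]
contact_force: [-4.5, 1.1, 12.6]
t: 34.05
eef_pos: [0.4786, -0.094, 0.0972]
tool_rot: [0.0, 0.707, 0.707, 0.0]
contact_force: [-3.6, -0.4, 12.2]
t: 34.17
eef_pos: [0.4788, -0.0973, 0.0972]
tool_rot: [0.001, 0.707, 0.707, 0.0]
contact_force: [-3.5, 0.3, 13.6]
t: 34.3
eef_pos: [0.4791, -0.1004, 0.0972]
tool_rot: [0.001, 0.707, 0.707, 0.0]
contact_force: [-4.1, -0.3, 12.2]
t: 34.42
eef_pos: [0.4792, -0.1034, 0.0972]
tool_rot: [0.001, 0.707, 0.707, 0.0]
contact_force: [-3.4, 0.2, 13.5]
t: 34.55
eef_pos: [0.4794, -0.1065, 0.0971]
tool_rot: [0.001, 0.707, 0.707, 0.0]
contact_force: [-3.0, -0.9, 9.9]
t: 34.67
eef_pos: [0.4796, -0.1096, 0.0969]
tool_rot: [0.001, 0.707, 0.707, 0.0]
contact_force: [-2.2, -0.2, 5.6]
t: 34.8
eef_pos: [0.4797, -0.1125, 0.0965]
tool_rot: [0.001, 0.707, 0.707, 0.0]
contact_force: [0.1, 0.0, 2.2]
```

```bash
(python3 -m creep '[[-1,0,0,5,0,0,0],[-1,0,0,25,0,0,0],[-1,0,0,50,0,0,0],[-1,0,0,50,0,0,0],[-1,0,0,30,0,0,0]]'; python3 -m creep '[[-1,0,0,0,0,0,0],[-1,0,0,0,0,0,0],[-1,0,0,0,0,0,0]]') | grep -E "t:|eef|contact"
python3 - <<'E'
from h import *
im,d,P=cloud("side");cv2.imwrite("pics/s5.png",cv2.resize(im[130:340,220:420,::-1],(570,600)))
E
```

```text
t: 35.42
eef_pos: [0.4799, -0.1118, 0.2585]
tool_rot: [0.001, 0.707, 0.707, 0.001]
contact_force: [0.3, -0.3, -0.1]
t: 35.8
eef_pos: [0.4783, -0.1118, 0.2544]
tool_rot: [-0.001, 0.707, 0.707, -0.001]
contact_force: [0.3, -0.5, -0.5]
```

View pics/s5.png

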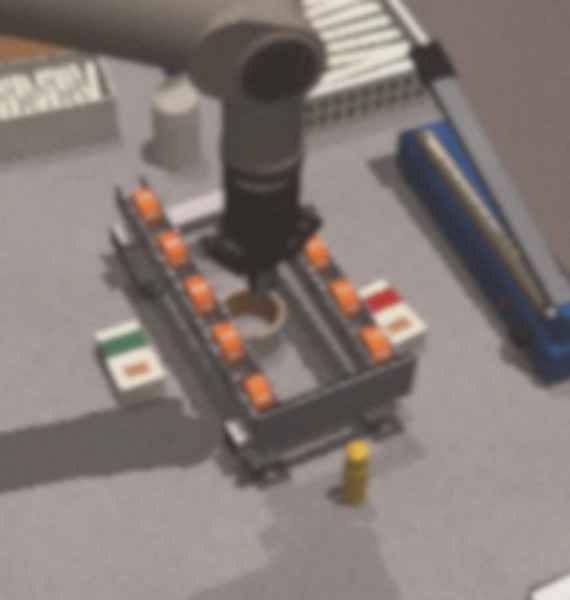

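The gripper is well above the track (tips around (262,285) in the crop). The tape roll, both cartons, glue stick and bottle stand as before, so I'm handing in.

```bash
python3 -c "
from station import *
print(hand_in())"
```

```text
the job is handed in; nothing more can be done
None
```

I stroked both wheel rows downhill from the raised end (forces read 15 N or less) and handed the job in with the arm clear and the cartons, tape roll, glue stick and bottle where they were; I measured the turn only on far wheel 1 (about 48°), the other nine I judged from finger contact, and `hand_in()` returned no verdict.

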